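Find a sculpture beam's balance point and set it on its post

TASK

The red beam of this balancing sculpture has a counterweight hidden somewhere inside. Lift it off its rests at trial points until you find where it comes up level without tipping, then set it at that point on the small brass post of the stand, so that it stays balanced and level on the post alone. Do not let it fall over on its side, and leave the paints and castings around it alone.

Things in the scene. Friction and masses are not known exactly. Their poses are not given: they have to be found in the camera images.
- beam: Loose red wooden bar, 200 mm long (x), 26 mm wide (y), 28 mm high (z), 0.45 kg in all; yellow bands at x = +50 and -50 mm. Origin: centre of its underside. A weight fixed unseen inside puts the balance point (centre of mass) anywhere from x = -40 to +40 mm, at y = 0, about 16 mm above the underside. It starts upright on the rests, along their x axis to 0.1 rad, its middle within 10 mm of theirs.
- bird (a point): Middle of the cream plaster bird fixed on the beam's +x end, 79 mm from the beam's middle; 30 mm wide, its top 65 mm above the beam's underside. Between bird and heart the beam's top is clear for 57 mm either side of the middle.
- heart (a point): Middle of the cream plaster heart fixed on the beam's -x end, 79 mm from the beam's middle; 20 mm wide, its top 66 mm above the beam's underside.
- rests: Fixed pair of wooden blocks with cork tops, 20 mm high, each 30 mm (x) by 60 mm (y), their centres 76 mm either side of the origin along x; origin on the table midway between them.
- stand: Fixed balance stand: dark steel base 90 x 90 x 10 mm with an upright square brass post in its middle, 16 x 16 mm, its flat top 45 mm above the table. Origin at the centre of the underside.
- post_top (a point): Centre of the flat top of the stand's brass post (16 x 16 mm), 45 mm above the table. The beam may lie on it in any direction; the beam stays up only if its balance point is within about 7 mm of this centre.
- paint_violet: Bystander: violet paint bottle, 34 mm diameter, 62 mm high, origin under its centre.
- paint_orange: Bystander: orange paint bottle, 34 mm diameter, 62 mm high, origin under its centre.
- paint_crimson: Bystander: crimson paint bottle, 34 mm diameter, 62 mm high, origin under its centre.
- paint_blue: Bystander: blue paint pot, 34 mm diameter, 40 mm high, origin under its centre.
- glaze_jar: Bystander: white glaze jar, 60 mm diameter, 75 mm high, origin under its centre.
- cast_egg_bird: Bystander: cream plaster casting, 60 mm diameter, 72 mm high, origin under its centre.

How it is judged:
On the way:
1. the beam is held by the fingers, clear of the rests by over 10 mm and level within 0.15 rad (height (world z) of beam above 0.031 m and contact force between beam and rests below 0.05 N and contact force between the fingers and beam above 1 N and angle between beam's own z axis and vertical below 0.15 rad), for 0.2 s.
At the end, for the whole second after the job is handed in: The beam rests by itself on top of the post: its underside at the height of the post's top within 6 mm, upright and level within 0.08 rad, its middle within 60 mm of the post, at rest and released (angle between beam's own z axis and vertical below 0.08 rad and z of beam in the frame of post_top between -0.006 and 0.006 m and horizontal distance between beam and post_top below 0.06 m and contact force between beam and stand above 2 N and contact force between the fingers and beam below 0.05 N and linear speed of beam below 0.02 m/s and angular speed of beam below 0.1 rad/s); the robot touches nothing.
It fails at once if the beam toppled (tilted more than 1.1 rad) (angle between beam's own z axis and vertical above 1.1 rad).
It fails at once if a bystander was moved more than 30 mm (distance of any of paint_violet, paint_orange, paint_crimson, paint_blue, glaze_jar, cast_egg_bird from where it was at the start of the episode above 0.03 m).
It also fails if it takes over 64 s, if anything falls off the work surface, if the arm or the gripper's body presses on something with over 40 N, if the wrist force passes 120 N, or if a joint passes its speed limit or range.

ROBOT

A 7-joint arm with a two-finger parallel gripper is mounted at the origin on the work surface. World frame = base frame: x ahead of the robot, y to its left, z up, the work surface at z = 0. Lengths are in m, angles in rad, forces in N, time in s.
With the tool pointing down it reaches from about 0.35 to 0.9 m from the base axis. Payload 8.1 kg.
Tool frame: the origin (TCP) lies at the very end of the fingers, on their centre line; the grasp point (between the pads) lies 19 mm behind it (arm.tcp_to_grasp is the distance from the TCP to the grasp point, in m); z points along the fingers, y is the line along which they close (so a half turn about z gives the same grasp; the last joint's range is limited). The gripper opens to 92 mm and grips with 3 to 60 N. Pads are 19 mm wide; open, the fingers measure 130 mm over their backs; the gripper's body (75 mm by 190 mm) begins 47 mm behind the grasp point.
Start: joints at [1.096, 0.434, 0.025, 1.573, -0.012, 1.134, -0.075], TCP at [0.227, -0.582, 0.227] pointing down, gripper open.
Joint ranges: [-2.62, 2.62], [-0.44, 2.09], [-1.27, 1.32], [0.08, 2.57], [-1.32, 4.46], [0.12, 2], [-2.74, 2.74]. Speed limits (rad/s): [2.22, 2.22, 3.01, 3.01, 3.14, 3.14, 3.14].

INTERFACE

Orientations are given as a rotation vector (axis times angle).
In Python, from cell import arm, eyes gives the robot as it stands (arm), with the cameras (eyes).
- The arm moves only by the tool move_tool, called as name(argument=value, ...) on one line, values as JSON. Schema: {"type":"object","properties":{"plan":{"type":"array","items":{"type":"array","items":{"type":"array","items":{"type":"number"},"minItems":5,"maxItems":5},"minItems":1,"maxItems":10},"minItems":1,"maxItems":1},"grip_n":{"type":"number"},"only":{"type":"string"},"quiet":{"type":"boolean"},"lines":{"type":"string"}},"required":["plan"],"additionalProperties":false}. plan is a list that holds a single list of rows (three levels of brackets), with 1 to 10 rows, each of 5 numbers: dx, dy, dz in shares of the most that a row can go, 1 being 50 mm, then a turn about the tool's z in a scale on which 1.0 is pi rad, then the opening from 0.0 (shut) to 1.0 (fully open); each row shifts and turns the commanded pose from where the row before left it, along the tool's axes as they then stand; what a row does not reach is not made up. A row lasts 1/10 s, in which the tool goes at most 0.05 m and 0.15 rad, less where a joint would pass 70% of its speed; a pose out of reach is approached as far as the arm can. The fingers move at their own pace and stop on an object; grip_n is the grip in N (left out, the last holds). Time passes only in rows, so rows that do not move let the fingers close. The tool returns the time, the measured TCP pose, the force, the opening and the grip force at its end. only (a regular expression) keeps the lines of the reply that match it, lines (a string "A,B") keeps lines A to B, and quiet returns only ok. A shift or turn number past 1, either way, is cut back to 1. Input that does not fit is refused with a message, and nothing moves.
- arm.observe(): the state, without advancing time (a new reading comes with each control period).
- eyes.get_image(name): name is "scene" or "top" or "wrist"; returns a dict with "image" (480x640x3 uint8, blue, green, red), "fx", "fy", "cx", "cy" (pixels), "distortion" ([k1, k2, p1, p2, k3] as OpenCV has them; the pictures are not rectified), "cam_to_world" (4x4, takes a point from camera to world coordinates); the wrist camera has in their place "mount" (4x4, takes a point from camera to tool coordinates, whose origin is the TCP and whose axes are the flange's). Camera axes: x right, y down, z forward; pixel columns grow to the right and rows downward; lengths in m; the calibration is good to about 2 mm. A picture is of the moment at which its call begins: read the wrist's pose just before it. There is no depth.
- arm.sign_off(): hands the job in; it is judged then, once.
The state is a dict: "clock": time; "joints": joint angles; "dq": joint speeds; "joint_efforts": joint torques, N m; "position": TCP position; "ee_rot": TCP orientation; "force": force on the tool from outside, world axes, zero at the start; "ft_torque": the same for the moment, N m; "width": opening from 0.0 (shut) to 1.0 (fully open); "gripper_force": force on a finger pad.
Only numpy, scipy, OpenCV 4.12 (cv2) and the standard library are available. Lean on these libraries where they do the work, as an engineer would, in place of code of your own. Each camera call takes 0.05 s, during which the arm holds its last target. There are 200 camera calls.

## Working session

There is one attempt and no reset: what is moved stays moved. The work goes in short steps, Python scripts to look and compute and a tool call to move; the robot and the scene stay as the last step left them, time stands still between calls to the robot, and variables do not carry over. Pictures are saved under pics/ and viewed, at most 10 in all, crops included, and the job is handed in when it is done.

```bash
ls; mkdir -p pics; python3 - <<'E'
from cell import arm, eyes
import cv2
s=arm.observe();print(s)
for n in("top","scene"):
    d=eyes.get_image(n);cv2.imwrite(f"pics/{n}0.png",d["image"]);print(n,d["fx"],d["cx"],d["distortion"],d["cam_to_world"])
E
```

```text
cell.py
pics
{'clock': 0.0, 'joints': array([ 1.09639976,  0.43521803,  0.02498653,  1.57409708, -0.01158975,
        1.13398403, -0.07513378]), 'dq': array([-1.81650079e-03, -1.07298562e-04, -6.93921801e-05,  5.83741289e-04,
       -4.24561231e-04, -2.07636848e-04,  2.43746241e-03]), 'joint_efforts': array([-9.51898869e-05, -6.67852736e+01,  9.84710902e-01, -3.14453602e+01,
       -6.05778024e-02,  4.29258286e-02,  2.02144670e-04]), 'position': array([ 0.22680831, -0.58185037,  0.22594821]), 'ee_rot': array([-3.08602505e+00, -5.80209726e-01,  6.92813049e-04]), 'force': array([ 0.97080377, -0.22074629,  0.41346796]), 'ft_torque': array([ 0.05196244, -0.01252356, -0.04205646]), 'gripper_force': 0.0, 'width': 0.9981408799111556}
top 467.897779797198 319.7984247027149 [-0.10314118  0.          0.          0.          0.        ] [[-0.06212428 -0.97385676  0.21850303  0.34425375]
 [-0.99806738  0.06093377 -0.01218951  0.01208779]
 [-0.00144338 -0.21883802 -0.97576013  1.26647668]
 [ 0.          0.          0.          1.        ]]
scene 588.849807308787 325.25043748155406 [0.02544683 0.         0.         0.         0.        ] [[ 0.83494498  0.29718484 -0.46319331  1.16855751]
 [ 0.55027031 -0.46357256  0.69448043 -0.88772603]
 [-0.00833465 -0.83473448 -0.55058958  0.77116809]
 [ 0.          0.          0.          1.        ]]
```

View pics/top0.png

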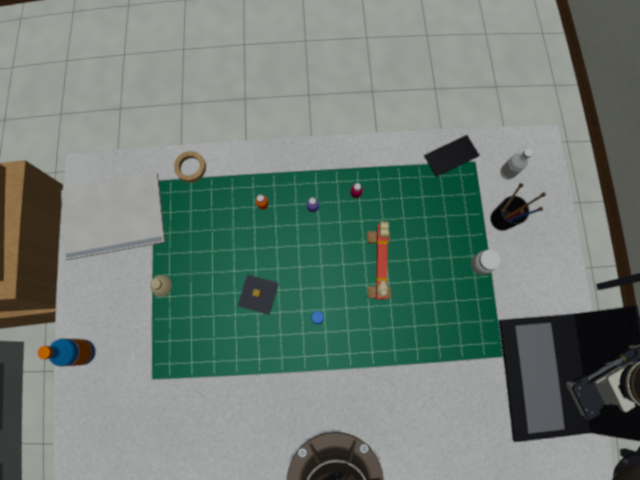

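View pics/scene0.png

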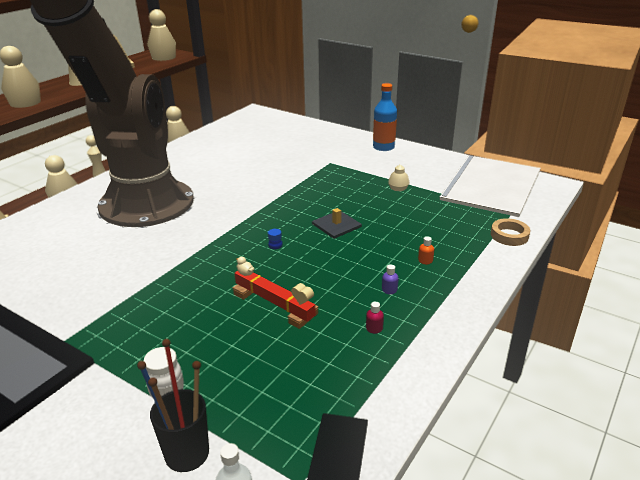

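The top view shows the beam from about (385,225) to (381,297), the post at (256,293), the blue pot at (318,318), and the crimson and violet bottles at (357,190) and (312,204). Next I cast rays to get positions.

```bash
cat > h.py <<'E'
from cell import arm, eyes
import cv2, numpy as np
from scipy.spatial.transform import Rotation as R
def pose():
    s=arm.observe();T=np.eye(4);T[:3,:3]=R.from_rotvec(s["ee_rot"]).as_matrix();T[:3,3]=s["position"];return T
def shot(n,save=None):
    T=pose();d=eyes.get_image(n)
    d["T"]=T@d["mount"] if n=="wrist" else d["cam_to_world"]
    if save: cv2.imwrite("pics/"+save,d["image"])
    return d
def cast(d,uv,z):
    K=np.array([[d["fx"],0,d["cx"]],[0,d["fy"],d["cy"]],[0,0,1]])
    p=cv2.undistortPoints(np.float64(uv).reshape(-1,1,2),K,np.array(d["distortion"]))[:,0]
    r=np.c_[p,np.ones(len(p))]@d["T"][:3,:3].T;o=d["T"][:3,3]
    return o+r*((z-o[2])/r[:,2])[:,None]
def blobs(d,lo,hi,amin=10):
    m=cv2.inRange(cv2.cvtColor(d["image"],cv2.COLOR_BGR2HSV),lo,hi)
    n,l,st,c=cv2.connectedComponentsWithStats(m)
    return [(c[i],st[i],np.argwhere(l==i)[:,::-1]) for i in range(1,n) if st[i,4]>=amin]
def tool(T,p): return (T[:3,:3].T@(np.asarray(p)-T[:3,3])).round(4)
E
python3 - <<'E'
from h import *
d=shot("top")
for nm,lo,hi,z in(("red",(0,150,80),(9,255,255),.048),("yel",(15,120,80),(32,255,255),.048),("blue",(105,150,60),(125,255,255),.04)):
    for c,st,p in blobs(d,lo,hi,6):
        print(nm,c.round(1),st,cast(d,c,z)[0].round(3))
print("post",cast(d,(256.3,293),.045))
print("rests",cast(d,[(372,237),(372,292)],.02))
print("bottles",cast(d,[(262,202),(313,204),(357,190),(487,262),(160,287),(318,318)],.04).round(3))
T=pose();print(T.round(3))
print(shot("wrist","w0.png")["mount"].round(3))
E
```

```text
red [380.7 236. ] [377 225  11  16  58] [ 0.621 -0.167  0.048]
red [381.4 260.3] [377 244  10  34 332] [ 0.555 -0.163  0.048]
red [377.9 282.4] [377 281   4   5  12] [ 0.497 -0.148  0.048]
red [377.8 296.4] [376 293   7   6  18] [ 0.46  -0.145  0.048]
yel [ 11.7 226.8] [   0  162   26  138 2301] [0.713 0.865 0.048]
yel [375.7 238.9] [368 232  21  12 103] [ 0.614 -0.153  0.048]
yel [381. 279.] [376 278  11   3  33] [ 0.505 -0.157  0.048]
yel [256.  292.7] [253 289   7   8  45] [0.49  0.172 0.048]
yel [372.2 292. ] [369 288   7   9  41] [ 0.473 -0.131  0.048]
yel [ 24.3 312.4] [  0 308  54  11 325] [0.47  0.808 0.048]
yel [ 44.4 352.1] [ 39 347  12  11 111] [0.362 0.744 0.048]
blue [317.  317.4] [312 312  11  12 105] [0.417 0.017 0.04 ]
post [[0.48935533 0.17146172 0.045     ]]
rests [[ 0.62618185 -0.14690281  0.02      ]
 [ 0.47582797 -0.13401971  0.02      ]]
bottles [[ 0.739  0.148  0.04 ]
 [ 0.724  0.009  0.04 ]
 [ 0.757 -0.115  0.04 ]
 [ 0.533 -0.449  0.04 ]
 [ 0.521  0.43   0.04 ]
 [ 0.415  0.014  0.04 ]]
[[ 0.932  0.363 -0.001  0.227]
 [ 0.363 -0.932  0.001 -0.582]
 [-0.    -0.001 -1.     0.226]
 [ 0.     0.     0.     1.   ]]
[[ 0.001 -0.954 -0.301  0.082]
 [ 1.     0.001 -0.001  0.   ]
 [ 0.001 -0.301  0.954 -0.158]
 [ 0.     0.     0.     1.   ]]
```

Careful with the scale: shifts go in shares of 50 mm and turns go in shares of pi rad. That gives: 0.042 m is 0.84, -0.025 m is -0.5.

move_tool(plan=[[[0.84,-0.5,0,0,1],[0.84,-0.5,0,0,1],[0.84,-0.5,0,0,1],[0.84,-0.5,0,0,1],[0.84,-0.5,0,0,1],[0.84,-0.5,0,0,1],[0.84,-0.5,0,0,1],[0.84,-0.5,0,0,1],[0.84,-0.5,0,0,1],[0.84,-0.5,0,0,1]]])

```text
clock: 1.2
position: [0.5284, -0.1952, 0.2268]
ee_rot: [3.087, 0.58, 0.0]
force: [-0.0, -0.8, 0.6]
width: 1.008
gripper_force: 0.0
```

move_tool(plan=[[[0,0,0,0.0477,1],[0,0,0,0.0477,1],[0,0,0,0.0477,1],[0.2,-0.6,0,0,1],[0,0,0,0,1],[0,0,0,0,1]]])

```text
clock: 1.8
position: [0.54, -0.1669, 0.2266]
ee_rot: [-3.139, 0.12, 0.0]
force: [0.2, -0.4, 0.3]
width: 1.0
gripper_force: 0.0
```

```bash
python3 - <<'E'
from h import *
T=pose();print(T.round(3));d=shot("wrist","w1.png");print(T.round(3)[:3,3])
for nm,lo,hi in(("red",(0,150,60),(9,255,255)),("yel",(18,120,80),(35,255,255))):
    for c,st,p in blobs(d,lo,hi,150): print(nm,c.round(1),st,cast(d,c,.048)[0].round(4))
E
```

```text
[[ 0.997 -0.076 -0.     0.54 ]
 [-0.076 -0.997  0.    -0.167]
 [-0.    -0.    -1.     0.227]
 [ 0.     0.     0.     1.   ]]
[ 0.54  -0.167  0.227]
red [313.2 223.4] [ 298  186   31   59 1199] [ 0.5278 -0.1598  0.048 ]
red [311.9 258.4] [297 252  30  21 368] [ 0.4956 -0.156   0.048 ]
yel [313.5 131.7] [298 128  33   8 251] [ 0.6051 -0.1663  0.048 ]
yel [312.5 247.8] [297 244  31   9 207] [ 0.5055 -0.1574  0.048 ]
yel [107.6 361. ] [  94  328   35   68 1042] [0.4017 0.0556 0.048 ]
yel [532.7 361.2] [ 513  328   35   68 1042] [ 0.3701 -0.3655  0.048 ]
yel [489.1 420.5] [ 302  406  338   24 4436] [ 0.3003 -0.3264  0.048 ]
```

View pics/w1.png

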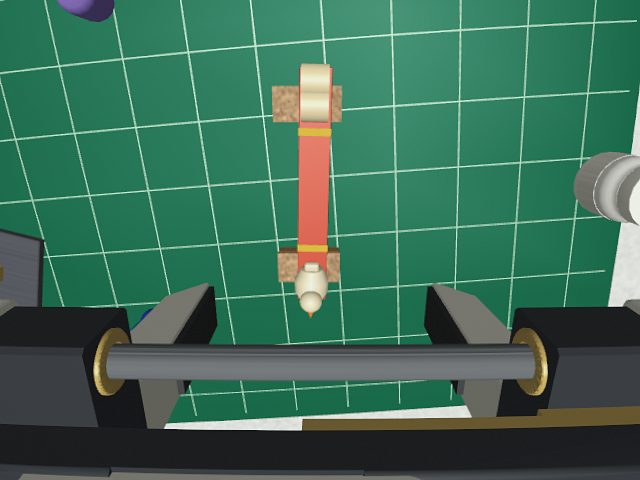

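To row units: 0.045 m is 0.9, 0.037 m is 0.74, 0.013 rad / 3.1416 = 0.0041.

move_tool(plan=[[[0.3,-0.12,0.6,0.0041,0.6],[0,0,0.9,0,0.6],[0,0,0.9,0,0.6],[0,0,0.9,0,0.6],[0,0,0.74,0,0.6],[0,0,0,0,0.6],[0,0,0,0,0.6]]], grip_n=40)

```text
clock: 2.55
position: [0.555, -0.1637, 0.0251]
ee_rot: [3.138, -0.145, -0.002]
force: [0.2, 0.2, -0.0]
width: 0.597
gripper_force: 0.0
```

```bash
python3 -c "
from h import *
T=pose();print(T.round(4));s=arm.observe();print(s['force'],s['ft_torque'])"
```

```text
[[ 9.958e-01 -9.200e-02 -1.000e-03  5.550e-01]
 [-9.200e-02 -9.958e-01 -2.000e-04 -1.637e-01]
 [-1.000e-03  3.000e-04 -1.000e+00  2.510e-02]
 [ 0.000e+00  0.000e+00  0.000e+00  1.000e+00]]
[ 0.16773315  0.24735718 -0.00540001] [ 0.008842   -0.00101555  0.04179161]
```

move_tool(plan=[[[0,0,0,0,0],[0,0,0,0,0],[0,0,0,0,0],[0,0,0,0,0],[0,0,0,0,0]]], grip_n=40)

```text
clock: 3.05
position: [0.5559, -0.1627, 0.0257]
ee_rot: [-3.138, 0.144, -0.002]
force: [-1.7, 0.6, 7.8]
width: 0.281
gripper_force: 40.0
```

```bash
python3 -c "
from h import *
s=arm.observe();print(s['force'],s['ft_torque'])"
```

```text
[-1.68857615  0.59888869  7.78780603] [ 0.38863089  0.27125524 -0.27727619]
```

Gripped. Now a small lift to read the moment.

To row units: -0.01 m is -0.2, -0.008 m is -0.16.

move_tool(plan=[[[0,0,-0.2,0,0],[0,0,-0.16,0,0],[0,0,0,0,0],[0,0,0,0,0],[0,0,0,0,0],[0,0,0,0,0],[0,0,0,0,0]]])

```text
clock: 3.75
position: [0.5551, -0.1629, 0.0424]
ee_rot: [-3.138, 0.143, 0.001]
force: [-0.4, 0.1, -4.2]
width: 0.282
gripper_force: 40.0
```

```bash
python3 - <<'E'
from h import *
F=[];M=[]
for i in range(4):
    d=shot("wrist",f"w2_{i}.png");s=arm.observe();F.append(s['force']);M.append(s['ft_torque']);print(s['force'].round(2),s['ft_torque'].round(3))
d=shot("scene","s2.png");cv2.imwrite("pics/s2c.png",cv2.resize(d["image"][210:350,180:370],None,fx=4,fy=4))
E
```

```text
[ 0.1  -0.16 -4.49] [ 0.079  0.135 -0.013]
[ 0.96 -0.75 -4.63] [0.038 0.16  0.023]
[ 0.27 -0.2  -4.14] [ 0.018  0.121 -0.02 ]
[-0.11  1.06 -4.38] [0.055 0.078 0.033]
```

View pics/s2c.png

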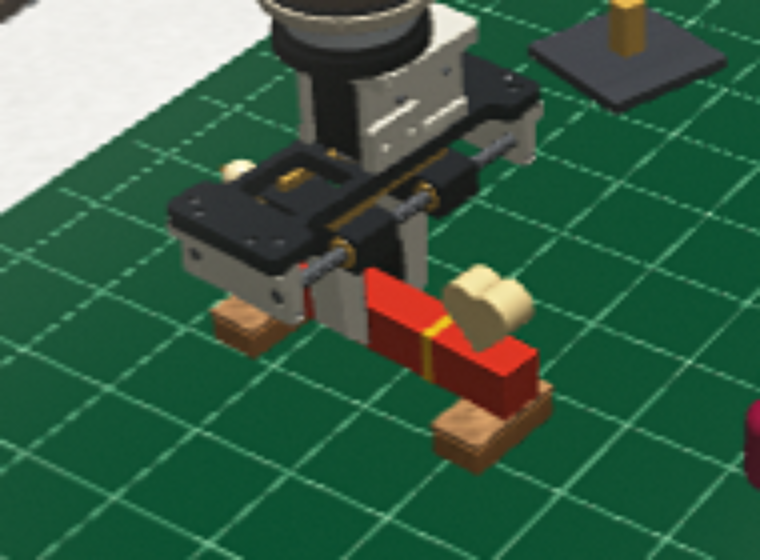

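The heart end (world +x) looks slightly low, and the moment puts the weight about 28 mm that way. I'll average more readings.

```bash
python3 - <<'E'
from h import *
F=[];M=[]
for i in range(16):
    d=eyes.get_image("wrist");s=arm.observe();F.append(s['force']);M.append(s['ft_torque'])
F=np.array(F);M=np.array(M)
print(F.mean(0),M.mean(0),F.std(0),M.std(0))
print(np.corrcoef(np.c_[F,M].T).round(1))
T=pose();print(T.round(4))
d=shot("wrist","w3.png")
for c,st,p in blobs(d,(18,120,80),(35,255,255),100): print(c.round(1),st,cast(d,c,.048+.017)[0].round(4))
E
```

```text
[-0.15624764  0.05507307 -4.53969339] [0.0477337  0.11965389 0.00196981] [0.52832208 0.43298786 0.70560828] [0.0288626  0.03256161 0.03881955]
[[ 1.   0.1  0.1 -0.4 -0.3  0.1]
 [ 0.1  1.   0.  -0.3  0.3 -0.6]
 [ 0.1  0.   1.  -0.6  0.1 -0.5]
 [-0.4 -0.3 -0.6  1.  -0.3  0.6]
 [-0.3  0.3  0.1 -0.3  1.  -0.3]
 [ 0.1 -0.6 -0.5  0.6 -0.3  1. ]]
[[ 0.9958 -0.0912  0.      0.5553]
 [-0.0912 -0.9958 -0.     -0.1629]
 [ 0.      0.     -1.      0.0427]
 [ 0.      0.      0.      1.    ]]
[321.  209.5] [ 283  200   77   19 1237] [ 0.6041 -0.1678  0.065 ]
[253.5 362.6] [248 329  14  69 498] [ 0.5445 -0.1356  0.065 ]
[387.1 362.7] [380 329  14  69 478] [ 0.5397 -0.1883  0.065 ]
[356.2 421.7] [ 137  410  398   20 5390] [ 0.5117 -0.1743  0.065 ]
```

View pics/w3.png

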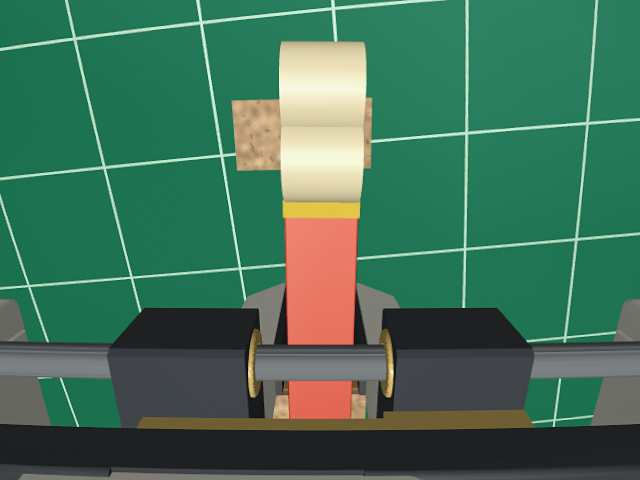

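The wrist view shows the heart end and its band at (321,209), held centred. The moment gives about +28 mm, with some bias possible. I'll put it down, read the unloaded bias, shift 28 mm toward the heart and lift again with a light grip.

To row units: 0.014 m is 0.28, 0.008 m is 0.16.

move_tool(plan=[[[0,0,0.16,0,0],[0,0,0.16,0,0],[0,0,0.03,0,0],[0,0,0,0,0],[0,0,0,0,0.5],[0,0,0,0,0.5],[0,0,0,0,0.5],[0.28,0,0,0,0.5],[0.28,0,0,0,0.5],[0,0,0,0,0.5]]])

```text
clock: 5.85
position: [0.585, -0.1654, 0.0252]
ee_rot: [3.138, -0.143, 0.003]
force: [-0.5, 0.3, -0.4]
width: 0.499
gripper_force: 0.0
```

```bash
python3 - <<'E'
from h import *
M=[]
for i in range(16):
    eyes.get_image("wrist");s=arm.observe();M.append(np.r_[s['force'],s['ft_torque']])
M=np.array(M);print(M.mean(0).round(3))
E
```

```text
[ 0.158 -0.004 -0.103  0.033  0.042  0.004]
```

move_tool(plan=[[[0,0,0,0,0],[0,0,0,0,0],[0,0,0,0,0],[0,0,0,0,0],[0,0,-0.2,0,0],[0,0,-0.16,0,0],[0,0,0,0,0],[0,0,0,0,0],[0,0,0,0,0],[0,0,0,0,0]]], grip_n=15)

```text
clock: 7.65
position: [0.5829, -0.1654, 0.0429]
ee_rot: [-3.138, 0.143, 0.001]
force: [0.2, 0.4, -4.6]
width: 0.279
gripper_force: 15.0
```

```bash
python3 - <<'E'
from h import *
M=[]
for i in range(16):
    eyes.get_image("wrist");s=arm.observe();M.append(np.r_[s['force'],s['ft_torque']])
M=np.array(M);print(M.mean(0).round(3),s['position'])
d=shot("scene","s4.png");cv2.imwrite("pics/s4c.png",cv2.resize(d["image"][210:350,180:370],None,fx=4,fy=4))
E
```

```text
[ 4.800e-02 -1.080e-01 -4.446e+00  3.500e-02  5.000e-03  3.000e-03] [ 0.58317016 -0.16547418  0.04322535]
```

View pics/s4c.png

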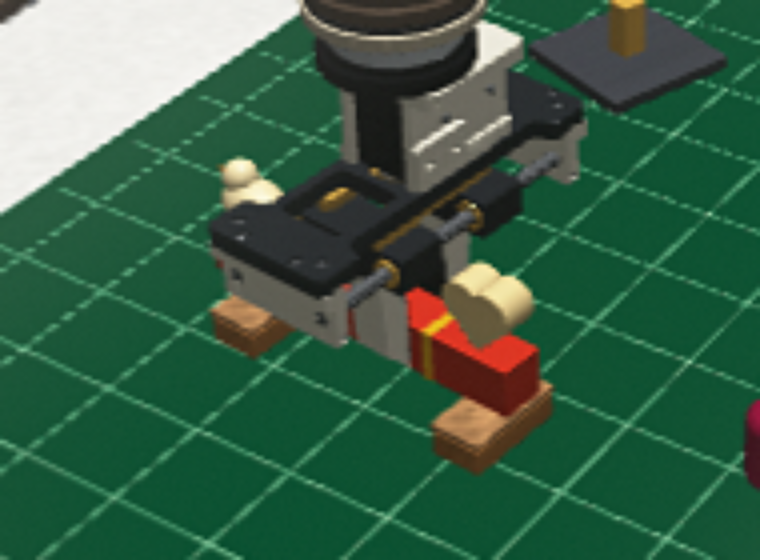

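The unloaded bias is My≈0.042. Corrected, both lifts agree: 17.7 mm and 19.6 mm, so the balance point is about +18.7 mm toward the heart. I'll regrasp there.

To row units: -0.0095 m is -0.19, 0.008 m is 0.16.

move_tool(plan=[[[0,0,0.16,0,0],[0,0,0.16,0,0],[0,0,0.04,0,0],[0,0,0,0,0],[0,0,0,0,0.5],[0,0,0,0,0.5],[0,0,0,0,0.5],[-0.19,0,0,0,0.5],[0,0,0,0,0.5],[0,0,0,0,0.5]]])

```text
clock: 9.5
position: [0.5733, -0.1646, 0.0253]
ee_rot: [3.138, -0.144, -0.0]
force: [0.4, -1.2, 0.4]
width: 0.501
gripper_force: 0.0
```

```bash
python3 - <<'E'
from h import *
M=[]
for i in range(24):
    eyes.get_image("wrist");s=arm.observe();M.append(np.r_[s['force'],s['ft_torque']])
M=np.array(M);print(M.mean(0).round(3),s['position'])
E
```

```text
[ 0.037 -0.028  0.143  0.032  0.027 -0.003] [ 0.57372987 -0.16461018  0.02523287]
```

move_tool(plan=[[[0,0,0,0,0],[0,0,0,0,0],[0,0,0,0,0],[0,0,0,0,0],[0,0,-0.2,0,0],[0,0,-0.16,0,0],[0,0,0,0,0],[0,0,0,0,0],[0,0,0,0,0],[0,0,0,0,0]]], grip_n=15)

```text
clock: 11.7
position: [0.5734, -0.1645, 0.0429]
ee_rot: [-3.138, 0.143, 0.001]
force: [-0.4, -0.3, -3.8]
width: 0.281
gripper_force: 15.0
```

```bash
python3 - <<'E'
from h import *
M=[]
for i in range(24):
    eyes.get_image("wrist");s=arm.observe();M.append(np.r_[s['force'],s['ft_torque']])
M=np.array(M);print(M.mean(0).round(3),s['position'])
d=shot("wrist","w5.png")
for c,st,p in blobs(d,(18,120,80),(35,255,255),100): print(c.round(1),st,cast(d,c,.048+.0178)[0].round(4))
E
```

```text
[-2.010e-01  0.000e+00 -4.193e+00  2.900e-02  5.200e-02 -1.000e-03] [ 0.57371116 -0.1645898   0.04322692]
[253.2 362.3] [248 329  14  69 490] [ 0.5633 -0.1373  0.0658]
[387.4 362.5] [380 329  14  69 485] [ 0.5584 -0.19    0.0658]
[356.5 421.7] [ 138  410  397   20 5398] [ 0.5304 -0.1761  0.0658]
```

To row units: -0.04 m is -0.8, -0.03 m is -0.6.

move_tool(plan=[[[0,0,-0.6,0,0],[0,0,-0.8,0,0],[0,0,-0.8,0,0],[0,0,-0.2,0,0],[0,0,0,0,0]]], grip_n=30)

```text
clock: 13.45
position: [0.5747, -0.1649, 0.1647]
ee_rot: [3.138, -0.143, 0.005]
force: [-0.3, -0.1, -5.4]
width: 0.281
gripper_force: 30.0
```

move_tool(plan=[[[-0.2,-0.3,0,0,0],[-0.4,-0.63,0,0,0],[-0.4,-0.63,0,0,0],[-0.4,-0.63,0,0,0],[-0.4,-0.63,0,0,0],[-0.4,-0.63,0,0,0],[-0.4,-0.63,0,0,0],[-0.4,-0.63,0,0,0],[-0.16,-0.32,0,0,0],[0,0,0,0,0]]])

```text
clock: 14.45
position: [0.4367, 0.1028, 0.1614]
ee_rot: [3.139, -0.135, -0.006]
force: [-0.2, -0.0, -4.1]
width: 0.278
gripper_force: 30.0
```

move_tool(plan=[[[0,0,0,0,0],[0,0,0,0,0],[0,0,0,0,0]]])

```text
clock: 14.75
position: [0.4394, 0.0991, 0.1626]
ee_rot: [3.138, -0.146, -0.001]
force: [0.3, 0.2, -4.2]
width: 0.28
gripper_force: 30.0
```

```bash
python3 - <<'E'
from h import *
print(pose().round(4))
d=shot("wrist","w6.png")
for c,st,p in blobs(d,(15,110,60),(35,255,255),60): print(c.round(1),st,cast(d,c,.045)[0].round(4))
E
```

```text
[[ 9.957e-01 -9.300e-02 -9.000e-04  4.394e-01]
 [-9.300e-02 -9.957e-01 -5.000e-04  9.910e-02]
 [-8.000e-04  6.000e-04 -1.000e+00  1.626e-01]
 [ 0.000e+00  0.000e+00  0.000e+00  1.000e+00]]
[599.1 143. ] [590 125  20  39 493] [ 0.4834 -0.0974  0.045 ]
[207.5 163.8] [190 148  37  33 913] [0.4931 0.1714 0.045 ]
[253.3 363. ] [248 329  14  69 534] [0.3327 0.1629 0.045 ]
[387.4 363. ] [380 329  14  69 537] [0.3227 0.0556 0.045 ]
[355.9 421.7] [ 137  410  398   20 5451] [0.2663 0.0845 0.045 ]
```

View pics/w6.png

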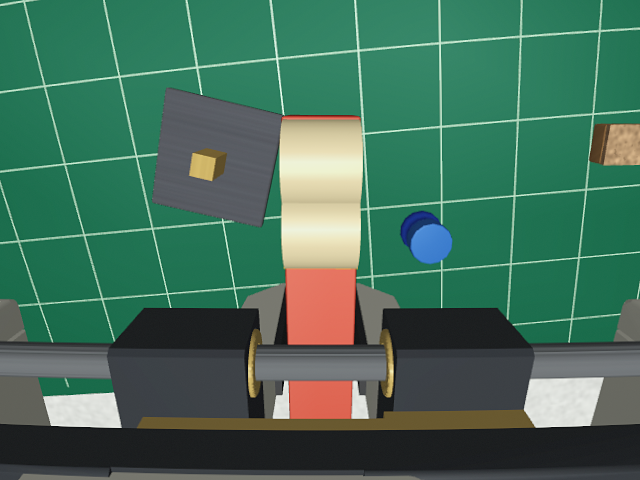

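The wrist view shows the post's light top face centred near (203,166), with its darker side to the right. The beam is held level. I'll segment only the top face.

```bash
python3 - <<'E'
from h import *
T=pose()
d=shot("wrist")
hsv=cv2.cvtColor(d["image"],cv2.COLOR_BGR2HSV)
print(hsv[165,190:228:2,2])
for lo in(150,175):
  for c,st,p in blobs(d,(15,90,lo),(35,255,255),60):
    if c[0]<230:
        r=cv2.minAreaRect(p.astype(np.float32));P=cast(d,r[0],.045)[0];print(lo,c.round(1),st,r,cast(d,c,.045)[0].round(4),P.round(4))
        Q=cast(d,c,.045)[0]
t=shot("top")
print(T[:3,3],tool(T,Q))
E
```

```text
[102 208 206 209 212 212 207 207 207 210 207 208 195  89  93  93  93  93
 100]
150 [202.3 166.6] [190 153  26  28 558] ((202.19229125976562, 166.53846740722656), (24.514516830444336, 23.730052947998047), 11.309932708740234) [0.4916 0.1755 0.045 ] [0.4917 0.1756 0.045 ]
175 [202.4 166.6] [190 153  26  28 530] ((202.3137664794922, 166.5553741455078), (23.055519104003906, 23.808589935302734), 10.007980346679688) [0.4916 0.1755 0.045 ] [0.4916 0.1756 0.045 ]
[0.4394334  0.09930555 0.16281181] [ 0.045  -0.0808  0.1177]
```

To row units: 0.03 m is 0.6, -0.02 m is -0.4.

move_tool(plan=[[[0.2,-0.4,0,0,0],[0.22,-0.4,0,0,0],[0.22,-0.4,0,0,0],[0.2,-0.4,0,0,0],[0,0,0.6,0,0],[0,0,0.6,0,0],[0,0,0.6,0,0],[0,0,0.2,0,0],[0,0,0,0,0],[0,0,0,0,0]]])

```text
clock: 15.9
position: [0.4892, 0.1764, 0.0642]
ee_rot: [-3.138, 0.144, -0.002]
force: [1.1, 0.3, -3.5]
width: 0.281
gripper_force: 30.0
```

```bash
python3 - <<'E'
from h import *
T=pose();print(T.round(4));print(tool(T,(.4913,.1752,.045)))
d=shot("scene","s7.png")
cv2.imwrite("pics/s7c.png",cv2.resize(d["image"][140:280,240:430],None,fx=4,fy=4))
E
```

```text
[[ 9.958e-01 -9.140e-02  1.200e-03  4.892e-01]
 [-9.140e-02 -9.958e-01  5.000e-04  1.764e-01]
 [ 1.200e-03 -6.000e-04 -1.000e+00  6.420e-02]
 [ 0.000e+00  0.000e+00  0.000e+00  1.000e+00]]
[0.0022 0.001  0.0192]
```

View pics/s7c.png

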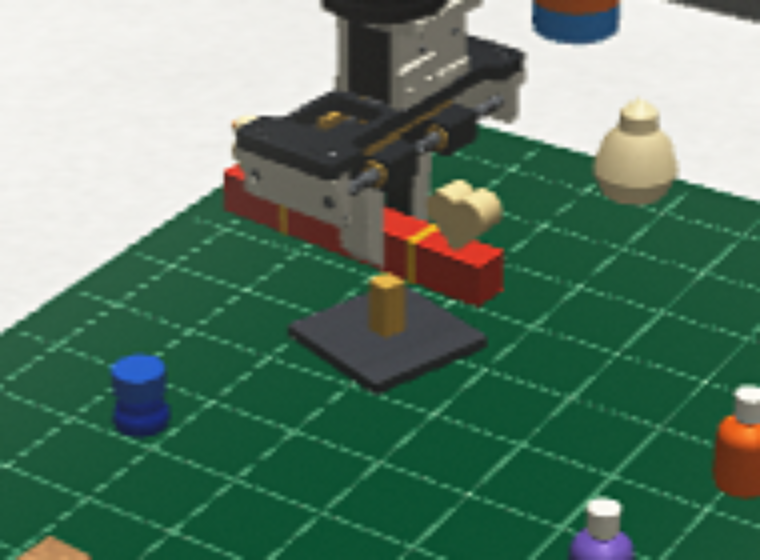

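The post top shows at about (387,280) in the crop, with the beam hovering behind and above it. I'll cross-check the post position by casting from this view.

```bash
python3 - <<'E'
from h import *
d=shot("scene")
hsv=cv2.cvtColor(d["image"],cv2.COLOR_BGR2HSV)
print(hsv[204:226,337,:].tolist())
for c,st,p in blobs(d,(12,110,60),(35,255,255),20):
    if 320<c[0]<350 and 200<c[1]<235:
        print(c,st)
        m=hsv[p[:,1],p[:,0],2]; q=p[m>np.percentile(m,70)];print(q.min(0),q.max(0),q.mean(0))
d0=cv2.imread("pics/scene0.png")
print(cv2.cvtColor(d0,cv2.COLOR_BGR2HSV)[204:226,337,:].tolist())
print(cast(d,[(336.7,210.5),(336.7,211.5),(336.7,209.5)],.045))
E
```

```text
[[4, 183, 85], [3, 182, 87], [3, 183, 85], [2, 183, 82], [17, 173, 174], [21, 165, 236], [21, 166, 232], [21, 166, 224], [19, 158, 102], [19, 159, 106], [20, 161, 106], [20, 165, 105], [19, 162, 107], [20, 166, 106], [19, 162, 107], [20, 164, 106], [20, 163, 105], [19, 164, 106], [19, 168, 108], [19, 155, 105], [23, 13, 76], [116, 26, 77]]
[338.25974026 212.23376623] [333 196  17  28 154]
[333 196] [349 222] [339.97727273 206.36363636]
[[74, 172, 86], [75, 149, 127], [73, 122, 151], [79, 207, 80], [20, 165, 222], [21, 165, 236], [21, 164, 232], [21, 165, 224], [19, 154, 101], [19, 154, 106], [20, 156, 106], [20, 157, 107], [20, 154, 109], [19, 155, 107], [20, 157, 107], [20, 156, 108], [20, 159, 106], [20, 157, 107], [19, 165, 108], [20, 154, 106], [30, 13, 77], [107, 29, 78]]
[[0.49261654 0.17824889 0.045     ]
 [0.49525936 0.17409391 0.045     ]
 [0.48995872 0.18242744 0.045     ]]
```

```bash
python3 - <<'E'
from h import *
d=shot("scene")
for nm in("scene0.png","top0.png"):
    e=shot("top") if nm[0]=="t" else d
    e["image"]=cv2.imread("pics/"+nm)
    for lo in(150,180):
      for c,st,p in blobs(e,(15,110,lo),(35,255,255),8):
        if (nm[0]=="s" and abs(c[0]-337)<9 and abs(c[1]-212)<14) or (nm[0]=="t" and abs(c[0]-256)<6 and abs(c[1]-293)<8):
            w=cv2.cvtColor(e["image"],cv2.COLOR_BGR2HSV)[p[:,1],p[:,0],2]
            print(nm,lo,c.round(2),st,cast(e,c,.045)[0].round(4))
E
```

```text
scene0.png 150 [336.5 209.7] [333 208   8   4  20] [0.4901 0.1813 0.045 ]
scene0.png 180 [336.29 209.76] [333 208   8   4  17] [0.4898 0.1808 0.045 ]
```

The views agree on the post at about (0.491,0.1755). Lowering onto it.

To row units: 0.006 m is 0.12, 0.004 m is 0.08.

move_tool(plan=[[[0.02,0.02,0.12,0,0],[0,0,0.08,0,0],[0,0,0.04,0,0],[0,0,0,0,0],[0,0,0,0,0]]])

```text
clock: 16.6
position: [0.4892, 0.175, 0.0511]
ee_rot: [3.138, -0.143, -0.0]
force: [0.2, 0.1, -5.1]
width: 0.282
gripper_force: 30.0
```

```bash
python3 - <<'E'
from h import *
M=[]
for i in range(8):
    eyes.get_image("wrist");s=arm.observe();M.append(np.r_[s['force'],s['ft_torque']])
M=np.array(M);print(M.mean(0).round(3),s['position'])
E
```

```text
[-2.140e-01 -1.030e-01 -4.134e+00  3.300e-02  6.100e-02 -2.000e-03] [0.48934713 0.17500967 0.05127746]
```

To row units: -0.001 m is -0.02.

move_tool(plan=[[[-0.02,0,0.02,0,0],[0,0,0,0,0],[0,0,0,0,0]]])

```text
clock: 17.3
position: [0.4883, 0.1751, 0.0502]
ee_rot: [3.138, -0.143, -0.0]
force: [0.1, 0.4, -4.5]
width: 0.281
gripper_force: 30.0
```

move_tool(plan=[[[0,0,0.01,0,0],[0,0,0,0,0],[0,0,0,0,0]]])

```text
clock: 17.6
position: [0.4883, 0.1751, 0.0502]
ee_rot: [3.138, -0.143, 0.0]
force: [-2.7, -1.7, 6.3]
width: 0.281
gripper_force: 30.0
```

Contact made (about 10 N). I'll ease the grip to 3 N to see whether it tips while still guarded.

To row units: -0.0004 m is -0.008.

move_tool(plan=[[[0,0,-0.008,0,0],[0,0,0,0,0],[0,0,0,0,0],[0,0,0,0,0],[0,0,0,0,0]]], grip_n=3)

```text
clock: 18.1
position: [0.4884, 0.1751, 0.0502]
ee_rot: [-3.138, 0.143, -0.0]
force: [-0.8, -0.3, 1.6]
width: 0.284
gripper_force: 3.0
```

```bash
python3 - <<'E'
from h import *
d=shot("wrist");cv2.imwrite("pics/w8.png",d["image"])
M=[]
for i in range(8):
    eyes.get_image("wrist");s=arm.observe();M.append(np.r_[s['force'],s['ft_torque']])
print(np.mean(M,0).round(3),s['position'])
def w(im):  # heart width and rows
    m=cv2.inRange(cv2.cvtColor(im,cv2.COLOR_BGR2HSV),(15,20,140),(35,110,255));m[300:]=0;m[:,:240]=0;m[:,400:]=0
    return cv2.boundingRect(m)
for f in("w5.png","w6.png","w8.png"): print(f,w(cv2.imread("pics/"+f)))
E
```

```text
[-1.325 -0.232  2.157 -0.094  0.377  0.009] [0.48837245 0.17507826 0.05015901]
w5.png (240, 120, 131, 149)
w6.png (280, 120, 83, 149)
w8.png (279, 120, 84, 148)
```

move_tool(plan=[[[0,0,0,0,0.31],[0,0,0,0,0.31],[0,0,0,0,0.31],[0,0,0,0,0.31],[0,0,0,0,0.31]]])

```text
clock: 19.05
position: [0.4884, 0.1751, 0.0501]
ee_rot: [3.138, -0.143, 0.0]
force: [-0.5, 0.0, 0.0]
width: 0.311
gripper_force: 0.0
```

```bash
python3 - <<'E'
from h import *
d=shot("wrist");cv2.imwrite("pics/w9.png",d["image"])
s=arm.observe();print(s['force'],s['gripper_force'],s['width'])
for f in("w8.png","w9.png"):
    m=cv2.inRange(cv2.cvtColor(cv2.imread("pics/"+f),cv2.COLOR_BGR2HSV),(15,20,140),(35,110,255));m[300:]=0;m[:,:240]=0;m[:,400:]=0
    print(f,cv2.boundingRect(m))
d=shot("scene");cv2.imwrite("pics/s9c.png",cv2.resize(d["image"][140:280,240:430],None,fx=4,fy=4))
E
```

```text
[-0.31956274  0.30029412  0.01296607] 0.0 0.3095728922352705
w8.png (279, 120, 84, 148)
w9.png (279, 120, 84, 150)
```

View pics/s9c.png

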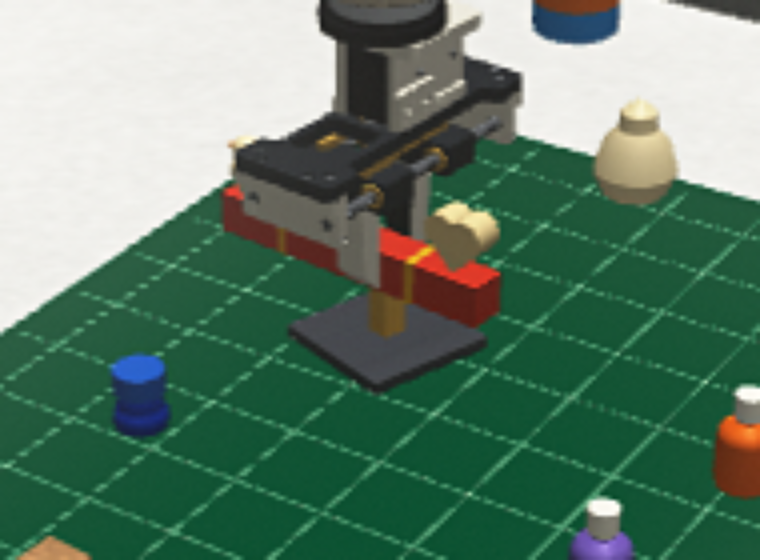

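The fingers have let go (zero force), and the beam stays level on the post at crop (385,300). I'll open and withdraw straight up.

To row units: -0.04 m is -0.8, -0.02 m is -0.4.

move_tool(plan=[[[0,0,0,0,0.6],[0,0,0,0,0.6],[0,0,0,0,0.6],[0,0,0,0,0.6],[0,0,-0.4,0,0.6],[0,0,-0.8,0,0.6],[0,0,-0.8,0,0.6],[0,0,-0.8,0,0.6],[0,0,0,0,0.6],[0,0,0,0,0.6]]])

```text
clock: 20.15
position: [0.4888, 0.1752, 0.1909]
ee_rot: [-3.138, 0.144, -0.003]
force: [-1.5, -0.3, -0.8]
width: 0.601
gripper_force: 0.0
```

```bash
python3 - <<'E'
from h import *
d=shot("scene");a=d["image"]
for i in range(20): eyes.get_image("top")
d=shot("scene");b=d["image"];print(cv2.absdiff(a,b)[150:270,250:420].max())
cv2.imwrite("pics/s10c.png",cv2.resize(b[140:280,240:430],None,fx=4,fy=4))
E
```

```text
122
```

View pics/s10c.png

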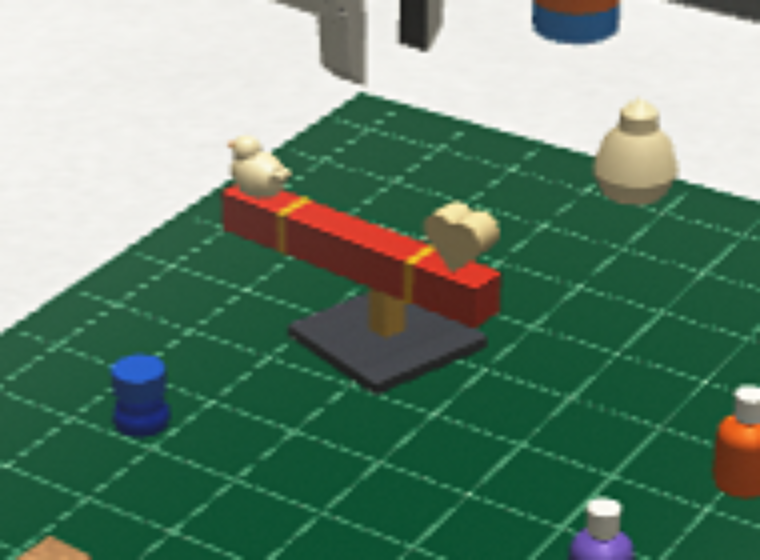

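The beam stands level on the post by itself, in the same pixels as before withdrawal.

```bash
python3 -c "
from cell import arm, eyes
print(arm.sign_off())"
```

```text
the job is handed in; nothing more can be done
None
```

The beam's balance point is about 21 mm from its middle toward the heart; it now stands level on the brass post alone with the gripper clear and none of the bystanders touched, and the job is handed in (no verdict was returned).

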